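# Open the red gift box on the souvenir counter

## Robot

A 7-joint arm with a two-finger parallel gripper is mounted at the origin on the work surface. World frame = base frame: x ahead of the robot, y to its left, z up, the work surface at z = 0. Lengths are in m, angles in degrees, forces in N, time in s.
With the tool pointing down it reaches from about 0.35 to 0.775 m from the base axis. Payload 3.1 kg.
Tool frame: the origin (TCP) lies on the centre line of the jaws, within the pads' length; the fingertips stand 17 mm ahead of it and the grasp point (between the pads) lies 2 mm behind it (robot.tip_reach is the distance from the TCP to the fingertips, in m); z points along the fingers, y is the direction in which the jaws open and shut (so a half turn about z gives the same grasp; the last joint's range is limited). The gripper opens to 85 mm and grips with 20 to 120 N. Pads are 22 mm wide; open, the fingers measure 114 mm over their backs; the gripper's body (76 mm by 85 mm) begins 54 mm behind the grasp point. The pads swing forward as they close: fully open they stand 13 mm farther back than shut.
Start: joints at [65.907, 17.813, 0.802, 86.603, -0.252, 75.585, -1.558], TCP at [0.203, -0.511, 0.248] pointing down, gripper open.
Joint ranges: [-154.91, 154.91], [-16.99, 109.72], [-72.82, 74.43], [7.12, 147.25], [-82.49, 262.49], [11.32, 116.49], [-174.64, 174.64]. Speed limits (degrees/s): [159.86, 159.86, 180, 180, 180, 180, 180].

## Interface

Orientations are given as [roll, pitch, yaw] about the fixed x, y, z axes, in that order (R = Rz(yaw) Ry(pitch) Rx(roll)).
In Python, from station import robot, fingers, vision, workorder, recognise gives the robot as it stands. Calls block until the motion is done:
- robot.move_to(position, orientation): joint-space move of the TCP to a pose.
- robot.line_to(position, orientation=None, velocity=0.15, f_stop=None): straight line of the TCP; orientation=None keeps the orientation; velocity is the mean speed in m/s. With f_stop (N) it stops when the force on the tool has changed by that much, and returns True; else False.
- robot.move_j(angles): joint-space move.
- fingers.gripper_to(opening, force=None): opening from 0.0 (shut) to 1.0 (fully open); force is the grip in N (None keeps the last); returns when the fingers have stopped.
- robot.pause(seconds).
- robot.inverse_kinematics(position, orientation): joint angles nearest the present ones, or None.
- vision.grab_frame(name): name is "scene" or "top" or "wrist"; returns the picture (420x560x3 uint8, red, green, blue); there is no depth.
- vision.calibration(name): a dict with "mtx" (3x3 intrinsics, pixels), "k1" (the pictures are not rectified: a ray, as slopes to the right and down, at radius r is drawn at 1 + k1 r^2 times it, then the intrinsics apply), "extrinsics" (4x4, takes a point from world to camera coordinates); the wrist camera has in their place "T_tool_cam" (4x4, takes a point from camera to tool coordinates, whose origin is the TCP and whose axes are the flange's). Camera axes: x right, y up, looking along -z (the intrinsics and any distortion apply to the point x, -y, -z); pixel columns grow to the right and rows downward; lengths in m; the calibration is good to about 2 mm. A picture is of the moment at which its call begins: read the wrist's pose just before it. calibration takes no time and is no camera call.
A pose or a line that the arm cannot do raises robot.PlanningError and nothing moves.
- workorder.close_job(): hands the job in, once; it reports no verdict.
Trained networks look in the newest picture that a camera, given by its name, has taken for a name from the list of things; names that differ only in an ending like _2 or _b are one class to them, and where a whole thing is asked for, a point or a joint stands for the part that bears it (a point fixed in the world has none). Each returns a list of dicts, best first, with "p" (0 to 1); they miss things now and then, are a little off and sometimes report something else, mostly with a low value. They report only what shows in the picture. A call takes as long as a camera call. They do not tell look-alikes from the thing itself.
- recognise(label, camera): "rect" ([centre column, centre row, width, height] in pixels, round what is visible of it).
Readings, each from a call of its own:
- robot.current_time_s(): time.
- robot.current_joint_positions(): joint angles.
- robot.current_dq(): joint speeds.
- robot.current_joint_torque(): joint torques, N m.
- robot.current_tool_pos(): TCP position.
- robot.current_eef_rot(): TCP orientation.
- robot.current_contact_force(): force on the tool from outside, world axes, zero at the start.
- robot.current_torque(): the same for the moment, N m.
- robot.current_finger_gap(): opening from 0.0 (shut) to 1.0 (fully open).
Only numpy, scipy, OpenCV 4.12 (cv2) and the standard library are available. Lean on these libraries where they do the work, as an engineer would, in place of code of your own. Each camera call takes 0.05 s, during which the arm holds its last target.

## Task

Open the red-lidded wooden gift box for a customer: raise the handle end of its sliding lid just over the stop lip, slide the lid out of the grooves at that end, and carry it over to lay it down, not drop it, flat on the cork mat with its handle up. Leave the blue-lidded box shut.

Things in the scene. Friction and masses are not known exactly. Their poses are not given: they have to be found in the camera images.
- red_pull (a point): Grip point in the pale wood handle of the loose red lid (plate 150 x 90 x 6 mm, 110 g). Handle: upright block 36 long (x), 16 thick (y, grip across this), 36 mm tall. Point on its centre line, 25 mm above the plate's top face, 31 above its underside, 11 below the handle's top. Plate centre 35 mm towards -x, plate's handle end 40 mm towards +x. x: the way the lid slides out; z up.
- red_lip (a point): Middle of the top of the red-lidded box's stop lip, 60 mm up; x points out over the lip. Fixed light-wood box: 165 mm towards -x, 3 to +x, 106 wide, 69 high at the closed end. The lip stands 10 mm above the lid's underside, 2 ahead of its end. Roofed grooves (last 55 mm) trap the lid's far end: raise the handle 11 to 15 mm (lid tilts between the fingers), slide 55 to +x, then it is free.
- mat (a point): Centre of the top face of the cork mat, 5 mm above the counter. The mat is 200 mm along its x and 240 mm along its y, fixed.
- blue_pull (a point): The same grip point on the blue lid of a second, identical box beside the first (in either order). Not to be opened.
Things that resemble listed ones, but are neither listed nor needed, are in the scene too. Of the things that look like the part that bears red_pull, the largest one is meant.

How it is judged:
By the outcome, as a careful person would: the job done as asked, in the order asked, and still so for the second after the job is handed in, with the robot touching nothing.
It also fails if it takes over 38 s, if anything falls off the work surface, if the arm or the gripper's body presses on something with over 40 N, if the wrist force passes 120 N, or if a joint passes its speed limit or range.

## Working session

There is one attempt and no reset: what is moved stays moved. The work goes in short steps, each a Python script; the robot and the scene stay as the last script left them, time stands still between calls to the robot, and variables do not carry over. Pictures are saved under pics/ and viewed, and the job is handed in when it is done.

```bash
mkdir -p pics; ls; cat > h.py <<'E'
import numpy as np, cv2
from station import robot, fingers, vision, workorder, recognise
def save(n,im): cv2.imwrite(f'pics/{n}.png',cv2.cvtColor(im,cv2.COLOR_RGB2BGR))
E
python3 - <<'E'
from h import *
for c in ('scene','top'):
    im=vision.grab_frame(c); save(c+'0',im); np.save(f'{c}0.npy',im)
    for l in ('red_pull','blue_pull','mat','red_lip'):
        try: print(c,l,[(np.round(d['rect']),round(d['p'],2)) for d in recognise(l,c)][:5])
        except Exception as e: print(c,l,e)
    k=vision.calibration(c); print(k['k1'],np.round(k['mtx'],1).tolist(),np.round(k['extrinsics'],3).tolist())
print(robot.current_time_s(), robot.current_eef_rot())
E
```

```text
pics
scene red_pull [(array([266., 231.,  67.,  31.]), 0.74), (array([362., 233.,  44.,  23.]), 0.72), (array([420., 288.,  54.,  35.]), 0.71)]
scene blue_pull [(array([297., 194.,  59.,  21.]), 0.82), (array([266., 231.,  65.,  28.]), 0.35)]
scene mat [(array([162., 207., 105.,  50.]), 0.89)]
scene red_lip [(array([269., 247.,  82.,  52.]), 0.77)]
0.018419040867163238 [[394.3, 0.0, 274.7], [0.0, 394.3, 205.2], [0.0, 0.0, 1.0]] [[-0.374, 0.927, -0.021, 0.062], [-0.515, -0.188, 0.836, 0.246], [0.771, 0.324, 0.548, -1.534], [0.0, 0.0, 0.0, 1.0]]
top red_pull [(array([197., 247.,  46.,  40.]), 0.81), (array([280., 181.,  63.,  42.]), 0.7), (array([134., 185.,  43.,  47.]), 0.58)]
top blue_pull [(array([275., 256.,  70.,  42.]), 0.8)]
top mat [(array([435., 224., 106.,  91.]), 0.81)]
top red_lip [(array([278., 179.,  79.,  54.]), 0.8)]
-0.1704796389503465 [[508.6, 0.0, 289.7], [0.0, 508.6, 208.7], [0.0, 0.0, 1.0]] [[0.01, -1.0, -0.011, 0.14], [0.985, 0.008, 0.17, -0.568], [-0.17, -0.012, 0.985, -1.121], [0.0, 0.0, 0.0, 1.0]]
0.5 [-1.79996496e+02  2.40264079e-04  2.17075489e+01]
```

View pics/scene0.png

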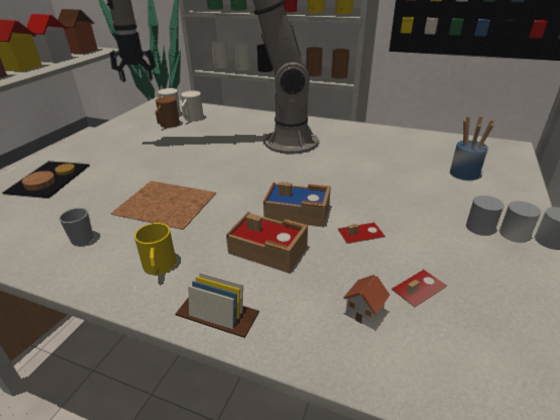

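View pics/top0.png

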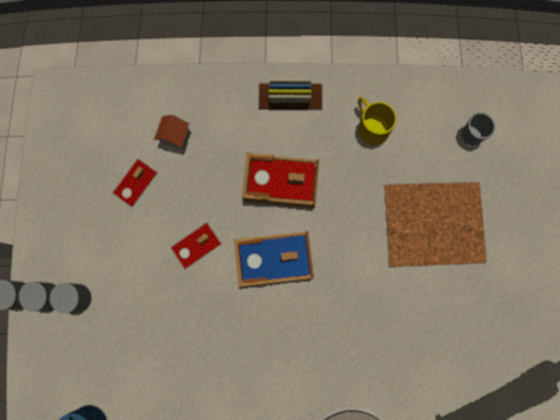

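```bash
python3 - <<'E'
import cv2
im=cv2.imread('pics/top0.png')[140:300,100:360]
cv2.imwrite('pics/top0c.png',cv2.resize(im,None,fx=3,fy=3,interpolation=cv2.INTER_CUBIC))
im=cv2.imread('pics/scene0.png')[170:330,200:460]
cv2.imwrite('pics/scene0c.png',cv2.resize(im,None,fx=3,fy=3,interpolation=cv2.INTER_CUBIC))
E
```

```text
(no output)
```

View pics/top0c.png

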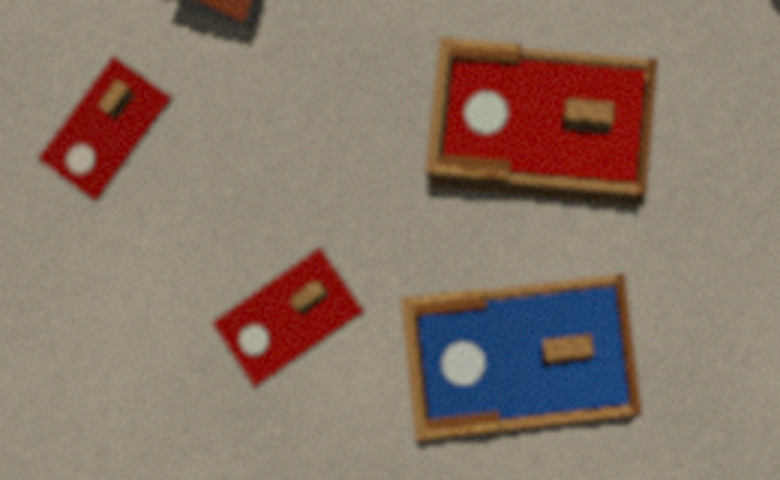

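View pics/scene0c.png

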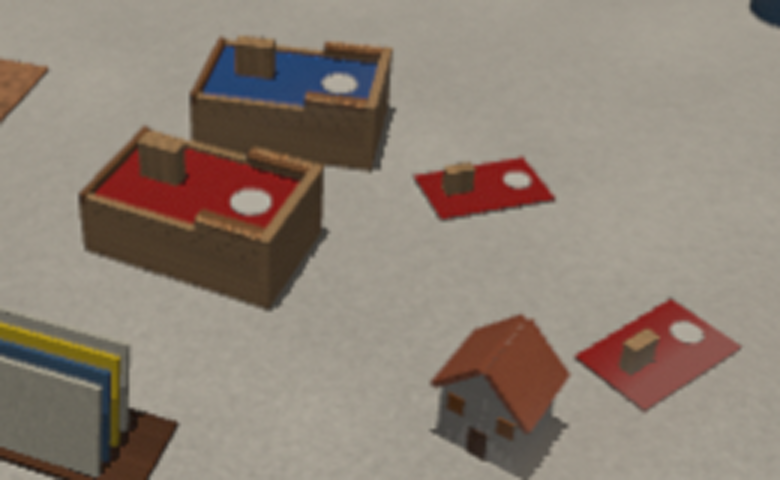

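The meant lid is the red one in the box: top (281,180), scene (266,231). The other two red lids, top (135,185) and (197,247), are smaller plates lying loose on the counter. The lip end is the end nearer the handle, to the right in the top view. Next I'll rectify the pictures to metric planes.

```bash
cat >> h.py <<'E'
def proj(c,P):
    k=vision.calibration(c);P=np.atleast_2d(P);E=np.array(k['extrinsics'])
    q=P@E[:3,:3].T+E[:3,3]; s=np.c_[q[:,0]/-q[:,2],-q[:,1]/-q[:,2]]
    s=s*(1+k['k1']*(s**2).sum(1))[:,None]; M=np.array(k['mtx'])
    return np.c_[s[:,0]*M[0,0]+M[0,2],s[:,1]*M[1,1]+M[1,2]]
def ray(c,uv):
    k=vision.calibration(c);M=np.array(k['mtx']);E=np.array(k['extrinsics'])
    d=np.array([(uv[0]-M[0,2])/M[0,0],(uv[1]-M[1,2])/M[1,1]]);s=d.copy()
    for _ in range(50): s=d/(1+k['k1']*(s@s))
    v=E[:3,:3].T@np.array([s[0],-s[1],-1]); return -E[:3,:3].T@E[:3,3],v
def at(c,uv,z):
    o,v=ray(c,uv); return o+v*(z-o[2])/v[2]
def rectify(c,im,z,x0,x1,y0,y1,ppm=3000):
    # image right=-y, up=+x
    X,Y=np.arange(x1,x0,-1/ppm),np.arange(y1,y0,-1/ppm)
    YY,XX=np.meshgrid(Y,X)
    uv=proj(c,np.c_[XX.ravel(),YY.ravel(),np.full(XX.size,z)]).astype(np.float32)
    return cv2.remap(im,uv[:,0].reshape(XX.shape),uv[:,1].reshape(XX.shape),cv2.INTER_CUBIC)
E
python3 - <<'E'
from h import *
print('handle', at('top',(296.3,176.7),.092),'mat',at('top',(435,224),.005), 'bluehandle',at('top',(289.3,256),.092))
im=np.load('top0.npy'); p=at('top',(281,180),.06); print(p)
x,y=p[:2]
for z in (.06,.092,.056):
    r=rectify('top',im,z,x-.09,x+.09,y-.13,y+.13); save('rect%d'%(z*1000),r)
print(x+.09,y+.13)
mats=cv2.inRange(cv2.cvtColor(im,cv2.COLOR_RGB2HSV),(0,60,60),(25,255,255))
mats[:,:370]=0; mats[:160]=0;mats[290:]=0
pts=np.argwhere(mats)[:,::-1]; cnt=max(cv2.findContours(mats,0,2)[0],key=cv2.contourArea)
w=np.array([at('top',q[0],.005)[:2] for q in cnt]).astype(np.float32)*1000
print(cv2.minAreaRect(w))
hs=cv2.cvtColor(im,cv2.COLOR_RGB2HSV)
m=cv2.inRange(im,(110,0,0),(255,60,60)); m[:150]=0;m[215:]=0;m[:,:240]=0;m[:,325:]=0
cnt=max(cv2.findContours(m,0,2)[0],key=cv2.contourArea)
w=np.array([at('top',q[0],.056)[:2] for q in cnt]).astype(np.float32)*1000
print(cv2.minAreaRect(w))
E
```

```text
handle [0.63272915 0.13065719 0.092     ] mat [ 0.54021309 -0.20397489  0.005     ] bluehandle [0.45496814 0.14460253 0.092     ]
[0.63227502 0.16584122 0.06      ]
0.7222750224426195 0.29584121984894285
((542.2815551757812, -204.95950317382812), (202.9690704345703, 242.96261596679688), 2.230701446533203)
((636.0979614257812, 166.2528076171875), (148.2307586669922, 90.56107330322266), 85.22782135009766)
```

View pics/rect60.png

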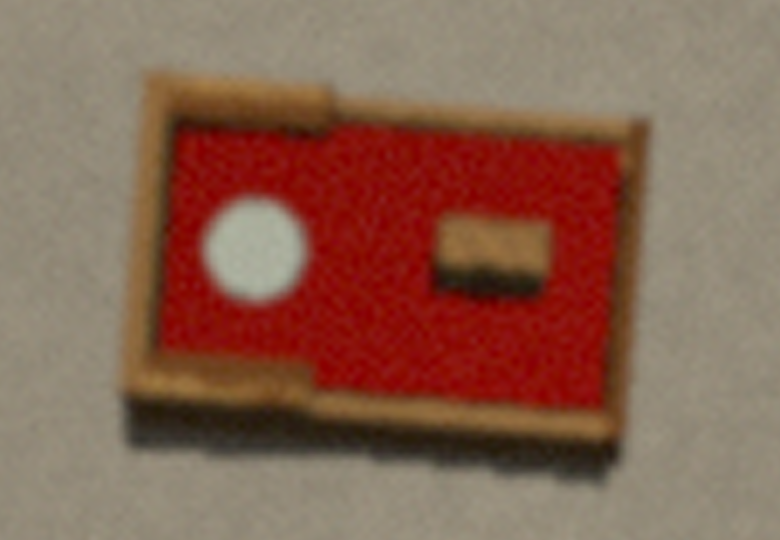

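View pics/rect92.png

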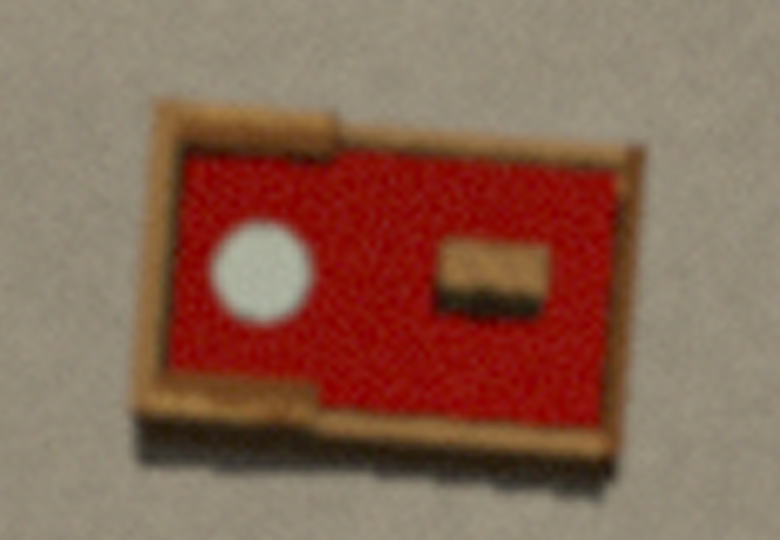

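```bash
cat >> h.py <<'E'
def tri(obs):
    A=np.zeros((3,3));b=np.zeros(3)
    for c,uv in obs:
        o,v=ray(c,uv);v=v/np.linalg.norm(v);Q=np.eye(3)-np.outer(v,v);A+=Q;b+=Q@o
    return np.linalg.solve(A,b)
E
python3 - <<'E'
from h import *
u=proj('top',[.6336,.1315,.092])[0]; print(u)
P=tri([('top',u),('scene',(253.7,216.3))]); print('handle top',P)
print('scene proj of est',proj('scene',[.6336,.1315,.092]))
for yaw in (-94.4,85.6):
    for p in ([.6336,.1315,.15],[.6336,.1315,.079],[.629,.03,.15],[.542,-.24,.036]):
        q=robot.inverse_kinematics(p,[180,0,yaw]); print(yaw,p,None if q is None else np.round(q))
# overlay of the model
ya=np.radians(-94.4);R=np.array([[np.cos(ya),-np.sin(ya),0],[np.sin(ya),np.cos(ya),0],[0,0,1]])
g=np.array([.6336,.1315,.081])
H=[(-18,-8,11),(18,-8,11),(18,8,11),(-18,8,11)]; L=[(-110,-45,-25),(40,-45,-25),(40,45,-25),(-110,45,-25)]; B=[(-123,-53,-12),(-123,53,-12)]; B2=[(45,-53,-21),(45,53,-21)]
for c in ('top','scene'):
    im=cv2.resize(np.load(c+'0.npy'),None,fx=4,fy=4,interpolation=cv2.INTER_CUBIC)
    for S,col in ((H,(0,255,0)),(L,(255,255,255)),(B,(0,255,255)),(B2,(255,255,0))):
        q=proj(c,np.array(S)/1000@R.T+g)
        cv2.polylines(im,[np.round(q*4+1.5).astype(np.int32)],len(S)>2,col,1)
    u=proj(c,g)[0]*4; x,y=int(u[0]),int(u[1]); save('ov_'+c,im[y-250:y+250,x-350:x+350])
E
```

```text
[295.92692079 176.31918814]
handle top [0.63239827 0.13330027 0.09367527]
scene proj of est [[252.03813475 216.94906016]]
-94.4 [0.6336, 0.1315, 0.15] [ 20.  47. -62.  77.  41.  80. 135.]
-94.4 [0.6336, 0.1315, 0.079] [ 21.  52. -62.  81.  46.  74. 132.]
-94.4 [0.629, 0.03, 0.15] [ 31.  45. -62.  80.  40.  78. 144.]
-94.4 [0.542, -0.24, 0.036] [  17.   34.    8.   95.   -6.   52. -158.]
85.6 [0.6336, 0.1315, 0.15] [ 13.  40. -45.  77.  28.  74. -37.]
85.6 [0.6336, 0.1315, 0.079] [ 11.  43. -40.  81.  28.  66. -37.]
85.6 [0.629, 0.03, 0.15] [ 22.  38. -43.  80.  26.  72. -27.]
85.6 [0.542, -0.24, 0.036] [ 37.  36. -21.  94.  15.  53.   6.]
```

View pics/ov_top.png

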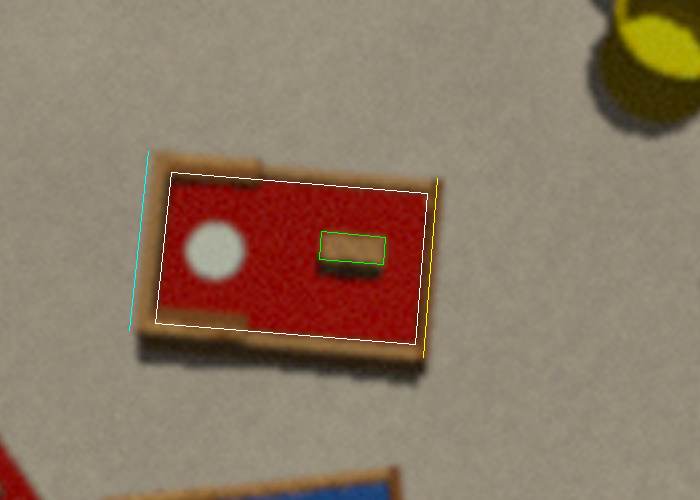

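View pics/ov_scene.png

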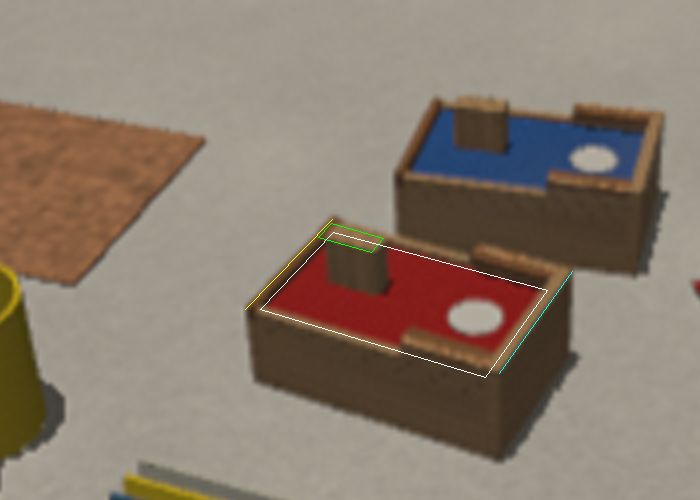

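The overlay fits both views to within about 2 mm. I'll move above the handle and check it with the wrist camera.

```bash
python3 - <<'E'
from h import *
fingers.gripper_to(0.5)
robot.move_to([.633,.1325,.20],[180,0,85.6])
p=robot.current_tool_pos();o=robot.current_eef_rot();im=vision.grab_frame('wrist'); save('w1',im)
k=vision.calibration('wrist'); T=np.array(k['T_tool_cam']); print(p,o,robot.current_time_s(),np.round(robot.current_joint_positions()),T.round(3).tolist(),k['k1'])
from scipy.spatial.transform import Rotation as Ro
Rt=Ro.from_euler('xyz',o,degrees=True).as_matrix()
ya=np.radians(-94.4);R=np.array([[np.cos(ya),-np.sin(ya),0],[np.sin(ya),np.cos(ya),0],[0,0,1]])
g=np.array([.633,.1325,.081]); M=np.array(k['mtx'])
def pw(P):
    t=(P-p)@Rt; c=(t-T[:3,3])@T[:3,:3]; s=np.c_[c[:,0],-c[:,1]]/-c[:,2:]
    s=s*(1+k['k1']*(s**2).sum(1))[:,None]; return s*[M[0,0],M[1,1]]+M[:2,2]
for S,col in (([(-18,-8,11),(18,-8,11),(18,8,11),(-18,8,11)],(0,255,0)),([(-110,-45,-25),(40,-45,-25),(40,45,-25),(-110,45,-25)],(255,255,255))):
    cv2.polylines(im,[np.round(pw(np.array(S)/1000@R.T+g)).astype(np.int32)],True,col,1)
save('w1o',im)
E
```

```text
[0.63346407 0.13068723 0.19990627] [1.79986170e+02 6.79530268e-02 8.54493065e+01] 3.775 [ 14.  39. -48.  73.  28.  80. -37.] [[0.001, 0.959, 0.284, 0.072], [1.0, -0.001, 0.0, 0.0], [0.001, 0.284, -0.959, -0.125], [0.0, 0.0, 0.0, 1.0]] 0.0007221372691399344
```

View pics/w1o.png

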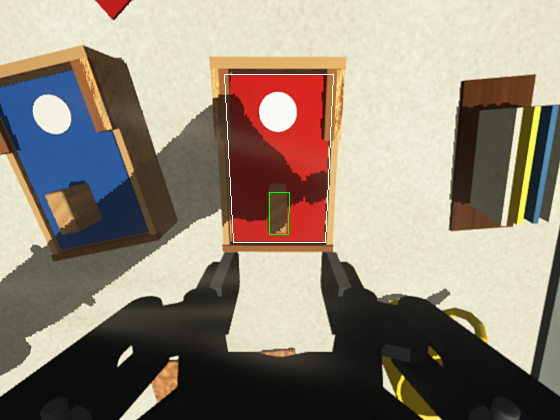

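The wrist overlay agrees: the handle sits at (278,213) inside the predicted green box, and the plate outline matches. Next I'll descend and grasp.

```bash
cat >> h.py <<'E'
from scipy.spatial.transform import Rotation as Ro
YA=-94.4
def lid(dx,dz,tilt=0,z0=.079):
    """TCP pose with lid slid dx, raised dz (m), tilt deg handle-end up, about grasp point"""
    Rl=Ro.from_euler('z',YA,degrees=True)
    g=np.array([.633,.1325,z0])+Rl.apply([dx,0,dz])
    ax=Rl.apply([0,1,0]); R=Ro.from_rotvec(-np.radians(tilt)*ax)*Ro.from_euler('xyz',[180,0,YA+180],degrees=True)
    return g, R.as_euler('xyz',degrees=True)
E
python3 - <<'E'
from h import *
p,o=lid(0,.02); robot.line_to(p,o,velocity=.12)
p,o=lid(0,0); print(robot.line_to(p,o,velocity=.06,f_stop=8))
print(robot.current_tool_pos(),robot.current_contact_force())
fingers.gripper_to(0,force=40)
print(robot.current_finger_gap(),robot.current_tool_pos(),robot.current_contact_force(),robot.current_time_s())
E
```

```text
False
[0.63265416 0.13232805 0.07836801] [ 1.39200551 -0.18464669 -0.06235447]
0.1832066342691353 [0.63325032 0.13270639 0.07948621] [-0.17017587  0.52272579  1.92004352] 5.6
```

```bash
python3 - <<'E'
from h import *
def arc(t):
    a=np.radians(t); return (110*np.cos(a)-31*np.sin(a)-110)/1000,(110*np.sin(a)+31*np.cos(a)-31)/1000
for t in (2.3,4.6,6.9):
    dx,dz=arc(t); p,o=lid(dx,dz,t); r=robot.line_to(p,o,velocity=.02,f_stop=25)
    print(t,r,(dx,dz),robot.current_tool_pos(),robot.current_contact_force().round(1))
save('s2',vision.grab_frame('scene')); print(robot.current_time_s(),robot.current_finger_gap())
im=cv2.imread('pics/s2.png')[170:330,180:380]; cv2.imwrite('pics/s2c.png',cv2.resize(im,None,fx=3.5,fy=3.5,interpolation=cv2.INTER_CUBIC))
E
```

```text
2.3 False (np.float64(-0.0013327021059202906), np.float64(0.004389523427129397)) [0.63299318 0.13489105 0.08345815] [-0.   1.   1.3]
4.6 False (np.float64(-0.002840490024007437), np.float64(0.008722026908318142)) [0.63314645 0.13619052 0.08774926] [-0.5  1.   0.7]
6.9 False (np.float64(-0.004520934391635038), np.float64(0.01299052987162399)) [0.63335028 0.13767387 0.0919987 ] [0.5 1.2 1.7]
6.8 0.17696025921299682
```

View pics/s2c.png

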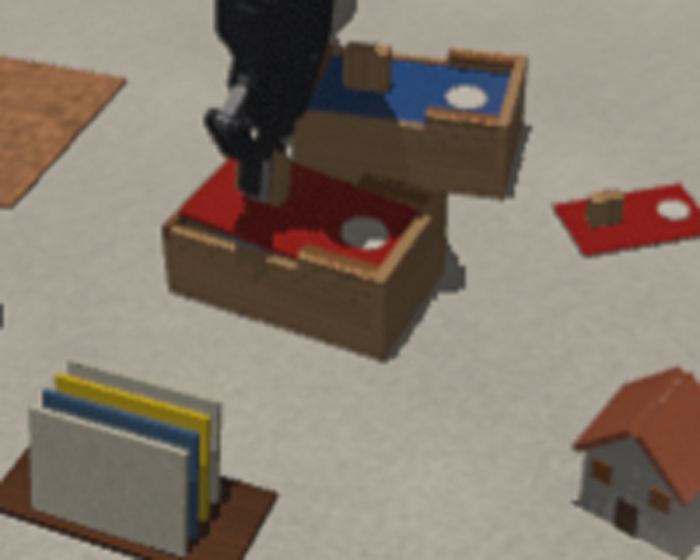

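The lid is raised cleanly over the lip at scene-crop (190,215), and forces stay under 2 N. Now the slide.

```bash
python3 - <<'E'
from h import *
for dx in (.025,.060):
    p,o=lid(dx,.013,6.9); r=robot.line_to(p,o,velocity=.06,f_stop=15)
    print(r,robot.current_tool_pos(),p,robot.current_contact_force().round(1))
    if r: break
save('s3',vision.grab_frame('scene')); print(robot.current_time_s(),robot.current_finger_gap())
im=cv2.imread('pics/s3.png')[170:330,180:380]; cv2.imwrite('pics/s3c.png',cv2.resize(im,None,fx=3.5,fy=3.5,interpolation=cv2.INTER_CUBIC))
E
```

```text
False [0.63142402 0.10545148 0.0922075 ] [0.63108202 0.10757368 0.092     ] [ 0.3 -2.2  2.6]
False [0.62860548 0.07104359 0.09217291] [0.62839686 0.07267683 0.092     ] [ 0.2 -0.9  2. ]
8.225 0.1848738091280137
```

View pics/s3c.png

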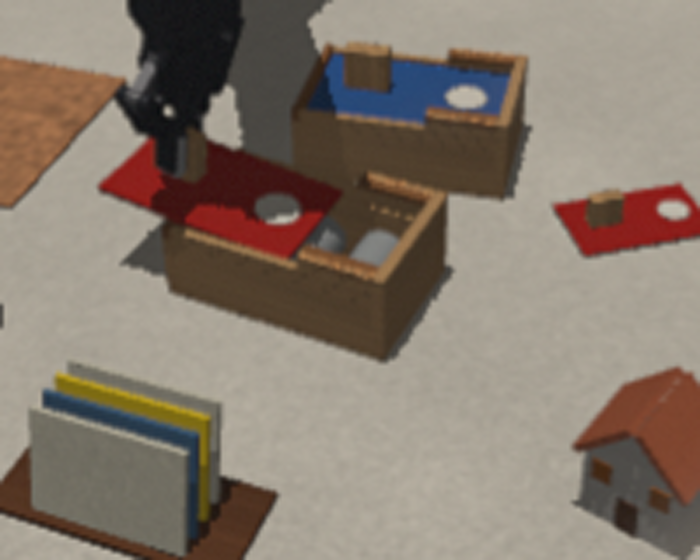

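The lid's far edge (300,258 in the crop) has just passed the roof ends. I'll slide a little further, firm up the grip and lift.

```bash
python3 - <<'E'
from h import *
p,o=lid(.070,.013,6.9); print(robot.line_to(p,o,velocity=.06,f_stop=15))
fingers.gripper_to(0,force=70)
p,o=lid(.080,.035,6.9); print(robot.line_to(p,o,velocity=.06,f_stop=10))
p,o=lid(.090,.080,0); print(robot.line_to(p,o,velocity=.08))
robot.pause(.2)
save('s4',vision.grab_frame('scene'));save('w4',vision.grab_frame('wrist')); print(robot.current_time_s(),robot.current_finger_gap(),robot.current_tool_pos(),robot.current_contact_force())
im=cv2.imread('pics/s4.png')[120:330,130:390]; cv2.imwrite('pics/s4c.png',cv2.resize(im,None,fx=2.8,fy=2.8,interpolation=cv2.INTER_CUBIC))
E
```

```text
False
False
False
10.3333 0.17674238840731477 [0.62577463 0.0433465  0.15853263] [ 0.30036263 -0.15053925 -1.37365587]
```

View pics/s4c.png

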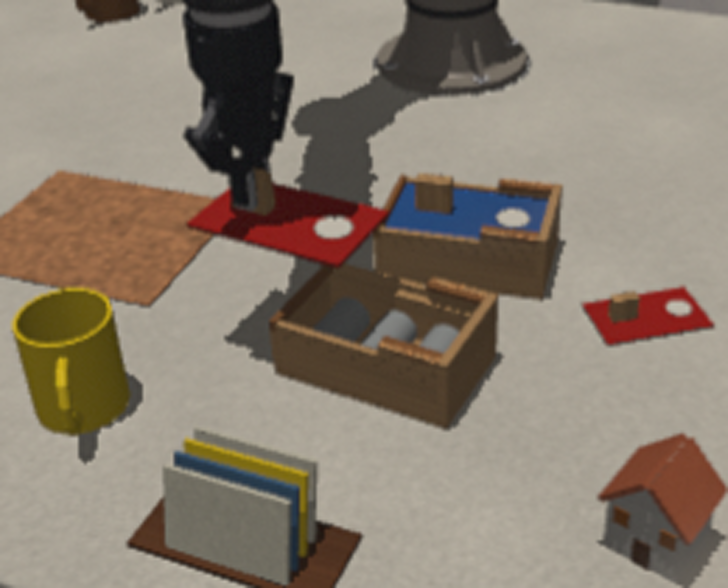

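View pics/w4.png

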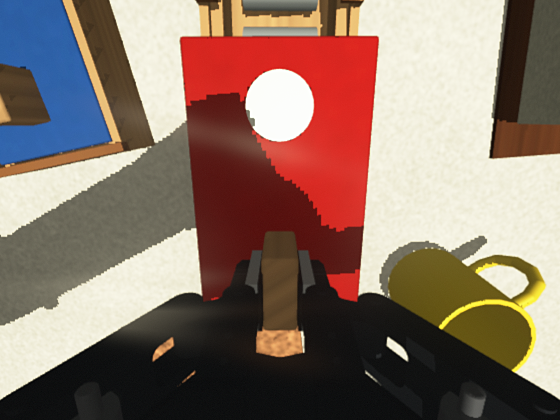

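The lid is free and level in the grip: wrist view plate (182–378, 38–300), and the box is open. Carrying it to the mat.

```bash
python3 - <<'E'
from h import *
o=[180,0,92.2]
robot.line_to([.544,-.240,.14],o,velocity=.15)
robot.line_to([.544,-.240,.055],o,velocity=.10)
robot.pause(.3)
print(robot.current_contact_force().round(2),robot.current_tool_pos(),robot.current_time_s())
r=robot.line_to([.544,-.240,.032],o,velocity=.02,f_stop=4)
print(r,robot.current_contact_force().round(2),robot.current_tool_pos(),robot.current_eef_rot())
save('s5',vision.grab_frame('scene'));save('w5',vision.grab_frame('wrist'));print(robot.current_time_s())
im=cv2.imread('pics/s5.png')[120:280,80:280]; cv2.imwrite('pics/s5c.png',cv2.resize(im,None,fx=3.5,fy=3.5,interpolation=cv2.INTER_CUBIC))
E
```

```text
[ 0.94 -0.08 -1.2 ] [ 0.54428594 -0.24011894  0.05550093] 13.75
True [-0.32  0.43  4.87] [ 0.54388243 -0.24003304  0.03450854] [-1.79976552e+02 -8.66973740e-03  9.21992938e+01]
14.7833
```

View pics/s5c.png

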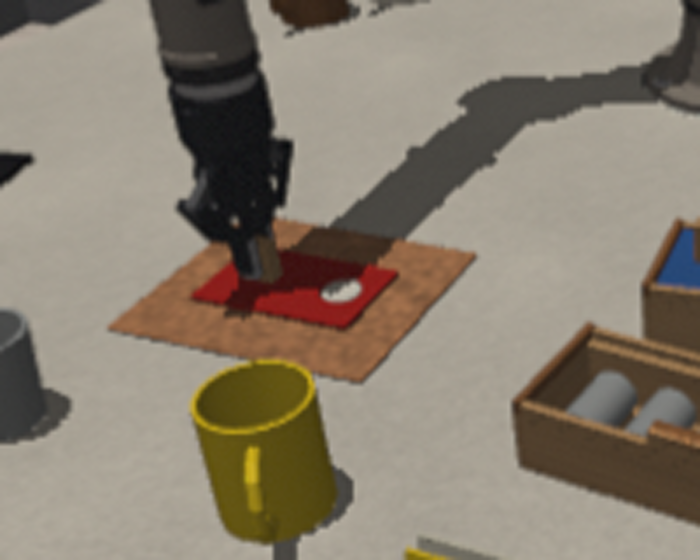

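View pics/w5.png

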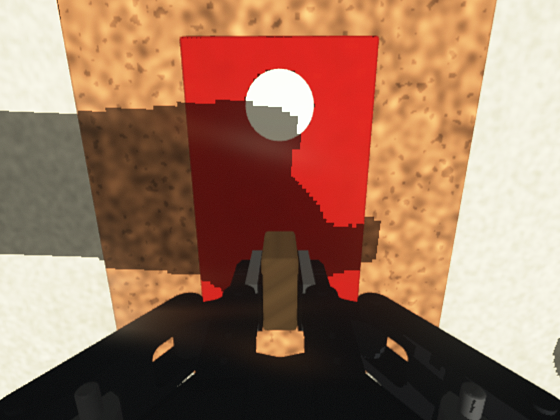

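Contact came at TCP z 0.0345 against the expected 0.034, with the lid centred and flat on the mat. Releasing and retreating.

```bash
python3 - <<'E'
from h import *
robot.line_to([.544,-.240,.0335],velocity=.02,f_stop=6)
fingers.gripper_to(0,force=20)
fingers.gripper_to(0.45); robot.pause(.2)
print(robot.current_finger_gap(),robot.current_contact_force().round(2))
robot.line_to([.544,-.240,.075],velocity=.08)
robot.line_to([.544,-.240,.22],velocity=.2)
robot.move_to([.35,-.40,.28],[180,0,60])
for c in('scene','top'): im=vision.grab_frame(c); save('f_'+c,im)
print(robot.current_time_s())
h=cv2.inRange(im,(110,0,0),(255,60,60)); h[:,:370]=0
cnt=max(cv2.findContours(h,0,2)[0],key=cv2.contourArea)
print(cv2.minAreaRect(np.array([at('top',q[0],.011)[:2] for q in cnt]).astype(np.float32)*1000))
E
```

```text
0.4498886823790285 [0.24 0.21 0.21]
18.45
((543.30224609375, -205.70684814453125), (92.63600158691406, 151.62042236328125), 2.3463189601898193)
```

View pics/f_scene.png

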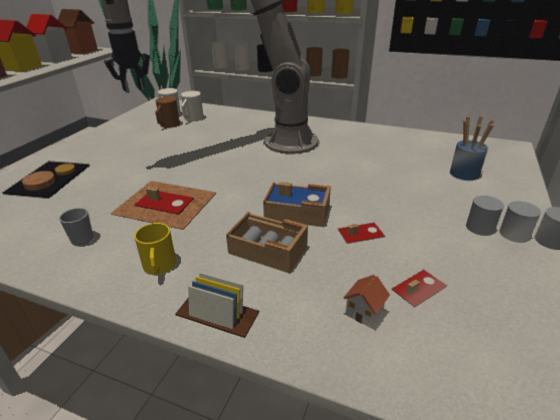

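View pics/f_top.png

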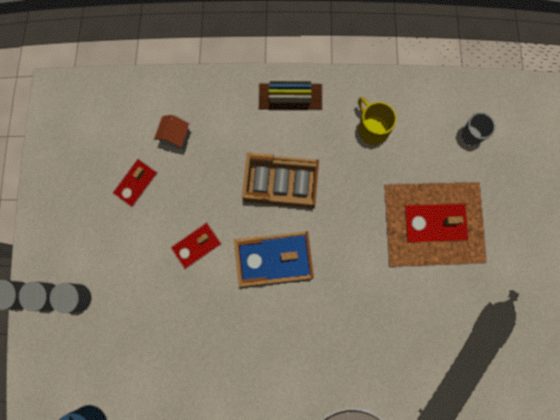

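The lid lies flat and centred on the mat with its handle up: top (437,223), measured 92.6 x 151.6 mm at the plate's resting height. The red-lidded box is open at (281,181), and the blue one (274,259) is unchanged.

```bash
python3 - <<'E'
from h import *
workorder.close_job(); print(robot.current_time_s())
E
```

```text
the job is handed in; nothing more can be done
the job is handed in; nothing more can be done
```

The red-lidded gift box is open, and its lid lies flat on the cork mat with the handle up. I raised the handle end about 13 mm over the lip, tilting the gripper with the lid. I then slid it about 70 mm out of the grooves, carried it level to the mat and lowered it until it touched at about 5 N before letting go.

- **Lid position:** the last pictures show it within about 2 mm of the mat's centre and square to it. At the expected resting height it measures 151.6 x 92.6 mm against the nominal 150 x 90 mm, which is within calibration and pixel error.
- **Other items:** the blue-lidded box is still shut, and nothing else appears to have moved.
- **Limits:** the forces I read at the tool stayed under 5 N. The job was handed in at about 18.5 s with the arm clear of everything.

None of my checks failed or disagreed. The interface gives no verdict after the hand-in.

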